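# Hang the rivet template in the gauge cabinet

## Robot

A 6-joint arm with a two-finger parallel gripper is mounted at the origin on the work surface. World frame = base frame: x ahead of the robot, y to its left, z up, the work surface at z = 0. Lengths are in mm, angles in rad, forces in N, time in s.
With the tool pointing down it reaches from about 350 to 850 mm from the base axis. Payload 8.1 kg.
Tool frame: the origin (TCP) lies midway between the tips of the shut fingers; the grasp point (between the pads) lies 19 mm behind it; z points along the fingers, y is the line along which they close (so a half turn about z gives the same grasp; the last joint's range is limited). The gripper opens to 85 mm and grips with 20 to 120 N. Pads are 22 mm wide; open, the fingers measure 114 mm over their backs; the gripper's body (76 mm by 85 mm) begins 54 mm behind the grasp point. The pads swing forward as they close: fully open they stand 13 mm farther back than shut.
Start: joints at [-0.085, 0.13, 1.488, -0, 1.523, -0.085], TCP at [600.004, 0.022, 231.292] pointing down, gripper open.
Joint ranges: [-2.96, 2.96], [-0.89, 2.26], [0.02, 2.5], [-1.34, 4.48], [0, 2.73], [-2.66, 2.66]. Speed limits (rad/s): [2.39, 2.39, 2.79, 3.14, 3.14, 3.14].

## Interface

Orientations are given as a unit quaternion [w, x, y, z].
In Python, from station import manip, cams, ticket gives the robot as it stands.
- The arm moves only by the tool carry_out, never from a script. Its argument "commands" is a list of rows, each an object with "xyz": the shift along the tool's x, y, z in cm, a list of three; "spin": the turn about the tool's z in rad; "claw": the finger opening in cm, from 0 to 8.54. In form: [{"xyz": [dx, dy, dz], "spin": spin, "claw": claw}, ...]. A call has 1 to 8 rows; each row shifts and turns the commanded pose from where the row before left it, along the tool's axes as they then stand; what a row does not reach is not made up. A row lasts 1/12 s, in which the tool goes at most 41.7 mm and 7.16 degrees, less where a joint would pass 70% of its speed; a pose out of reach is approached as far as the arm can. A call is refused whole if a number of a shift passes 4.17 or a number of a turn 0.125, either way. A call with a gripper value outside its range is refused whole. The fingers move at their own pace and stop on an object; "squeeze" is the grip in N (left out, the last holds). Time passes only in rows, so rows that do not move let the fingers close. It gives the time, the measured TCP pose, the force, the opening and the grip force at its end, in the units of the state.
- manip.get_state(): the state, without advancing time (a new reading comes with each control period).
- cams.grab_frame(name): name is "scene" or "side" or "wrist"; returns (picture, depth): 480x640x3 uint8, red, green, blue; 480x640 float32, mm along the optical axis (not along the pixel's ray), 0 where there is no reading.
- cams.camera_params(name): a dict with "fx", "fy", "cx", "cy" (pixels), "distortion" ([k1, k2, p1, p2, k3] as OpenCV has them; the pictures are not rectified), "R" (3x3) and "t" (3): a world point X has camera coordinates R X + t; the wrist camera has in their place "hand_eye" (4x4, takes a point from camera to tool coordinates, whose origin is the TCP and whose axes are the flange's). Camera axes: x right, y down, z forward; pixel columns grow to the right and rows downward; lengths in mm; the calibration is good to about 2 mm. A picture is of the moment at which its call begins: read the wrist's pose just before it. camera_params takes no time and is no camera call.
- ticket.close_job(): hands the job in; it is judged then, once.
The state is a dict: "clock": time; "qpos": joint angles; "qvel": joint speeds; "joint_efforts": joint torques, N m; "tcp_pos": TCP position; "tool_rot": TCP orientation; "ft_force": force on the tool from outside, world axes, zero at the start; "moment": the same for the moment, N m; "width": finger opening in mm; "gripper_force": force on a finger pad.
Only numpy, scipy, OpenCV 4.12 (cv2) and the standard library are available. Lean on these libraries where they do the work, as an engineer would, in place of code of your own. Each camera call takes 0.05 s, during which the arm holds its last target. There are 200 camera calls.

## Task

Lift the black-handled rivet template out of its wooden holder, bring it down through the opening in the roof of the small green cabinet and hang it by its crossbar on the red hook inside: feel for the hook, press the bar down past the sprung brass latch until you feel it rest firmly on the bottom of the hook with the latch closed again above it, and only then let go. Never touch the cabinet itself with the template or the gripper, work gently (never push on the hook harder than 18 N), and leave the loose wok handle and the pull ring lying nearby where they are.

Things in the scene. Friction and masses are not known exactly. Their poses are not given: they have to be found in the camera images.
- template: Rivet template, one rigid piece, about 0.18 kg, upright in the holder. Origin: centre of its underside; z up along the handle, y along its width, x through its thickness; alike when turned half round. Steel plate 70 wide (y) x 8 thick (x), z 0 to 30 mm; above it two upright side rods 6 x 6 mm at y = +-17 mm, up to z = 114 mm, joined by a crossbar.
- bar (a point): middle of the template's round crossbar, 6 mm diameter, along y, axis 83 mm above the template's underside. Between the rods there is a window 28 mm wide (y) below the bar, z 30 to 80 mm of the template, and another above it, z 86 to 114 mm.
- grip (a point): grasp point on the template's black square handle, 172 mm above its underside. Handle: 24 (x) x 28 (y) mm, z 120 to 198 mm of the template, on a collar 16 x 40 mm, z 114 to 120. Gripped here or higher, fingertips stay above the cabinet roof when the template hangs.
- holder: Fixed wooden block 70 (x) x 120 (y) x 34 mm high, origin at the centre of its underside. The template's plate stands in its slot, 11 (x) x 74 (y) mm, 24 mm deep (slot floor 10 mm above the bench).
- cabinet: Fixed green steel cabinet 160 (x) x 170 (y) mm, yellow roof at 141 to 145 mm height, origin at the centre of its underside, +x towards its back wall. Way in: the roof opening, x -52 to +62 mm, y -50 to +50 mm in the cabinet's frame. Floor 4 mm thick. Must not be touched by template or gripper.
- rail: Aluminium rail on the cabinet's back wall, turned like the cabinet, bearing the red hook. Its origin is the hook's NOMINAL place: middle of the bottom of the hook's U, 102 mm above the bench, 20 mm behind (+x) the cabinet's centre. The real hook is clamped up to 7.5 mm higher or lower and up to 8 mm nearer or farther in x than this, unmeasured; y is true. It is rigid.
- prong (a point): nominal top of the hook's upturned prong; off as the hook is. Seen from the side the hook is a U open at the top. From the true bottom centre: bottom bar top face at z 0, 6 mm thick, 10 mm wide (y); prong on the front (-x) side, x -13 to -8 mm, 10 mm wide, up to z 22 mm. The U is 16 mm wide inside; the crossbar goes down into it from above.
- back_plate (a point): nominal middle of the front face of the hook's red back plate; off as the hook is. 50 mm wide (y), face at x +8 mm, z -6 to +28 mm from the true bottom centre. Let the hook's U (28 mm high in all) pass through the template's lower window while moving +x: the two side rods then meet this plate, with the crossbar's axis 3 mm off its face.
- latch (a joint): brass sprung latch across the mouth of the U, rad: 0 closed (level), 1.45 pressed fully down. Hinged on the back plate 18.5 mm above the true bottom; 13 mm long, 3 mm thick. About 3 N on the crossbar starts it, rising to 6 to 10 N until the bar slips past its end at about 1 rad, 8 to 11 mm above the bottom; it then snaps shut. The template's weight alone does not open it.
- handle_a: loose black wok handle, 140 x 26 x 27 mm, lying between cabinet and holder; leave it
- pull_ring: loose steel ring, 56 mm outside, 8 mm high, on the near bench; leave it
Things that resemble listed ones, but are neither listed nor needed, are in the scene too. What is shaped like the template but blue is not meant.

How it is judged (in metres and radians):
On the way, in this order (a step that is already met when the one before it is completed fails the run):
1. the template is held clear above its holder (z of template in the frame of holder above 0.06 m and contact force between the fingers and template above 0.5 N), for 0.1 s.
2. the held template's crossbar presses the latch open (value of joint latch above 0.5 rad and contact force between template and rail above 0.5 N and contact force between the fingers and template above 0.5 N), for 0.05 s.
3. the crossbar is pressed on the bottom of the hook under the closed latch while the template is still held (z of bar in the frame of rail between -0.007 and 0.0125 m and x of bar in the frame of rail between -0.017 and 0.017 m and y of bar in the frame of rail between -0.014 and 0.014 m and value of joint latch below 0.15 rad and contact force between the fingers and template above 0.5 N and contact force between template and rail above 1.5 N), for 0.1 s.
At the end, for the whole second after the job is handed in: Template released, hanging at rest (under 0.03 m/s), upright within 0.25 rad, clear of the cabinet; crossbar at the bottom of the hook: within 17 mm in x and 14 mm in y of the rail origin, 7 mm below to 12.5 mm above it; latch above it closed (under 0.15 rad) (z of bar in the frame of rail between -0.007 and 0.0125 m and x of bar in the frame of rail between -0.017 and 0.017 m and y of bar in the frame of rail between -0.014 and 0.014 m and value of joint latch below 0.15 rad and angle between template's own z axis and vertical below 0.25 rad and contact force between template and rail above 0.5 N and contact force between template and cabinet below 0.1 N and linear speed of template below 0.03 m/s and contact force between the fingers and template below 0.1 N); the robot touches nothing.
It fails at once if the template touches the cabinet (0.5 N) (contact force between template and cabinet above 0.5 N).
It fails at once if the robot touches the cabinet (0.5 N) (contact force between any of the fingers, the arm and cabinet above 0.5 N).
It fails at once if the template is pushed on the hook with more than 18 N (contact force between template and rail above 18 N).
It fails at once if the loose handle or ring is moved more than 30 mm (distance of any of handle_a, pull_ring from where it was at the start of the episode above 0.03 m).
It also fails if it takes over 64 s, if anything falls off the work surface, if the arm or the gripper's body presses on something with over 40 N, if the wrist force passes 120 N, or if a joint passes its speed limit or range.

## Working session

There is one attempt and no reset: what is moved stays moved. The work goes in short steps, Python scripts to look and compute and a tool call to move; the robot and the scene stay as the last step left them, time stands still between calls to the robot, and variables do not carry over. Pictures are saved under pics/ and viewed, at most 10 in all, crops included, and the job is handed in when it is done.

Besides the shell and the picture viewer there is one more tool, called after ">>>" in YAML: its name, and indented under it one key for each argument. carry_out: Moves the arm, as the interface text tells. Its arguments: {"type":"object","properties":{"commands":{"type":"array"},"squeeze":{"type":"number"}},"required":["commands"]}

```bash
ls; mkdir -p pics
cat > h.py <<'E'
import numpy as np, cv2
from station import manip, cams, ticket
from scipy.spatial.transform import Rotation as Ro
def cam(name, st=None):
    p=cams.camera_params(name); K=np.array([[p['fx'],0,p['cx']],[0,p['fy'],p['cy']],[0,0,1.]]); d=np.array(p['distortion'],float)
    if 'R' in p: R=np.array(p['R']);t=np.array(p['t'])
    else:
        q=st['tool_rot']; A=np.eye(4);A[:3,:3]=Ro.from_quat([q[1],q[2],q[3],q[0]]).as_matrix();A[:3,3]=st['tcp_pos']
        M=np.linalg.inv(A@np.array(p['hand_eye'])); R=M[:3,:3];t=M[:3,3]
    return K,d,R,t
def ray(c,uv):
    K,d,R,t=c; n=cv2.undistortPoints(np.array(uv,float).reshape(-1,1,2),K,d).reshape(-1,2)
    return -R.T@t,(np.c_[n,np.ones(len(n))])@R
def onz(c,uv,z):
    o,v=ray(c,uv); return o+v*((z-o[2])/v[:,2])[:,None]
def cloud(c,depth):
    h,w=depth.shape; u,v=np.meshgrid(np.arange(w),np.arange(h)); K,d,R,t=c
    n=cv2.undistortPoints(np.c_[u.ravel(),v.ravel()].astype(float).reshape(-1,1,2),K,d).reshape(-1,2)
    P=np.c_[n,np.ones(len(n))]*depth.reshape(-1,1)
    return ((P-t)@R).reshape(h,w,3)
E
python3 - <<'E'
from h import *
print(manip.get_state())
for n in ['scene','side']:
    im,d=cams.grab_frame(n); cv2.imwrite(f'pics/{n}0.png',im[:,:,::-1]); np.savez(f'{n}0.npz',im=im,d=d)
    print(n,cam(n), (d>0).mean())
E
```

```text
pics
{'clock': 0.0, 'qpos': array([-8.54120278e-02,  1.31124114e-01,  1.48924527e+00, -1.63797078e-07,
        1.52297954e+00, -8.53899467e-02]), 'qvel': array([ 0.00143097, -0.00086953, -0.00072346, -0.00130573,  0.00172185,
        0.0004809 ]), 'joint_efforts': array([-1.90700346e-03, -5.69404185e+01, -5.00557995e+01, -2.19391650e-04,
        1.44415747e-02,  7.24149572e-05]), 'tcp_pos': array([5.99476793e+02, 5.98629133e-02, 2.30285222e+02]), 'tool_rot': array([-6.71581280e-04,  7.07114313e-01,  7.07098704e-01, -5.65768819e-04]), 'ft_force': array([ 0.16272703,  0.64583239, -0.51828994]), 'moment': array([-0.01043267, -0.05279838, -0.0476846 ]), 'gripper_force': 0.0, 'width': 85.74727981866778}
scene (array([[514.20283717,   0.        , 322.51918043],
       [  0.        , 514.20283717, 245.06227885],
       [  0.        ,   0.        ,   1.        ]]), array([-0.02742017,  0.        ,  0.        ,  0.        ,  0.        ]), array([[ 0.35332914,  0.93549184,  0.00368018],
       [ 0.50555246, -0.18763089, -0.84214688],
       [-0.78713101,  0.29941555, -0.53923566]]), array([-180.75670567, -145.59781881, 1193.07276724])) 0.9956998697916667
side (array([[489.69304961,   0.        , 325.58510838],
       [  0.        , 489.69304961, 240.77893337],
       [  0.        ,   0.        ,   1.        ]]), array([0.00366699, 0.        , 0.        , 0.        , 0.        ]), array([[-0.79981036, -0.60021435, -0.00679101],
       [-0.34134828,  0.46410856, -0.81736442],
       [ 0.49374562, -0.65141843, -0.57608098]]), array([400.61595581, 265.03909897, 533.72684288])) 0.9960188802083333
```

View pics/scene0.png

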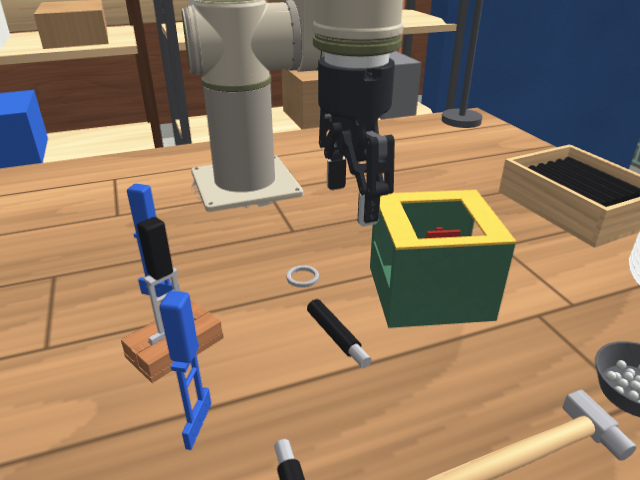

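View pics/side0.png

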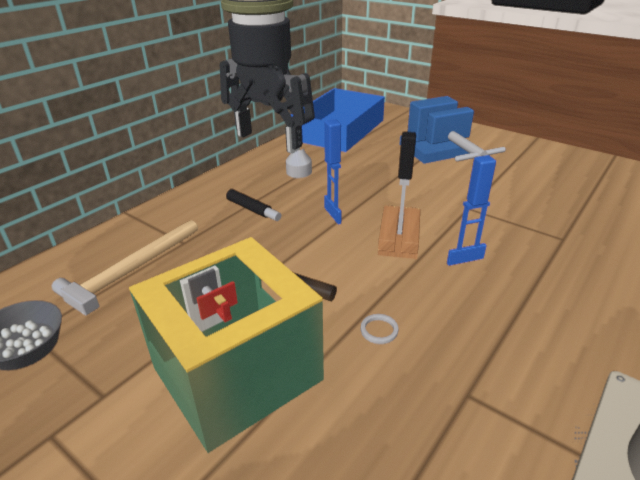

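The scene view shows the black-handled template in its brick-coloured holder at about (155,248), or (406,155) in the side view. The look-alikes are blue ones at (145,215) and (180,330), and a loose wok handle at (335,328) with a second at (288,465). The cabinet is at (440,255), with the red hook inside it at (443,233). I choose the black handle standing in the holder.

```bash
cat > m.py <<'E'
from h import *
for n in ['scene','side']:
    z=np.load(n+'0.npz'); im,d=z['im'],z['d']; c=cam(n); P=cloud(c,d); hsv=cv2.cvtColor(im,cv2.COLOR_RGB2HSV)
    H,S,V=[hsv[...,i].astype(int) for i in range(3)]; Z=P[...,2]
    ye=(H>20)&(H<32)&(S>180)&(abs(Z-145)<6)&(d>0)
    r=cv2.minAreaRect(P[ye][:,:2].astype(np.float32)); print(n,'roof',ye.sum(),r,np.median(Z[ye]))
    bx=P[...,0];by=P[...,1]
    ctr=(abs(bx-r[0][0])<75)&(abs(by-r[0][1])<75)
    red=((H<6)|(H>174))&(S>150)&(Z<140)&(Z>60)&ctr
    q=P[red]; print(' red',red.sum(),q.min(0),q.max(0),np.median(q,0))
    np.save(n+'_red.npy',q)
    bw=(im.max(2)<50)&(Z>100)&(Z<230)
    k,lab,st,ce=cv2.connectedComponentsWithStats(bw.astype(np.uint8))
    for i in range(1,k):
        if st[i,4]>150: 
            q=P[lab==i]; print(' black',st[i],ce[i],q.min(0).round(),q.max(0).round(),np.median(q,0).round())
    br=(H>3)&(H<14)&(S>120)&(abs(Z-34)<4)
    k,lab,st,ce=cv2.connectedComponentsWithStats(br.astype(np.uint8))
    for i in range(1,k):
        if st[i,4]>60: print(' holder',st[i],ce[i],cv2.minAreaRect(P[lab==i][:,:2].astype(np.float32)),np.median(Z[lab==i]))
s=cv2.imread('pics/scene0.png')[170:390,100:260]; s2=cv2.imread('pics/side0.png')[110:270,310:500]
cv2.imwrite('pics/crop1.png',np.hstack([cv2.resize(s,(400,550)),cv2.resize(s2,(390,550))]))
E
python3 m.py
```

```text
scene roof 0 ((0.0, 0.0), (0.0, 0.0), 0.0) nan
  return _methods._mean(a, axis=axis, dtype=dtype,
  ret = ret.dtype.type(ret / rcount)
Traceback (most recent call last):
  File "m.py", line 10, in <module>
    q=P[red]; print(' red',red.sum(),q.min(0),q.max(0),np.median(q,0))
                                     ~~~~~^^^
ValueError: zero-size array to reduction operation minimum which has no identity
```

Run:
```python
from h import *
for n,pts in [('scene',[(400,232),(495,235),(560,290),(250,250)]),('side',[(200,350),(310,300),(450,300),(250,215)])]:
    z=np.load(n+'0.npz'); im,d=z['im'],z['d']; P=cloud(cam(n),d); hsv=cv2.cvtColor(im,cv2.COLOR_RGB2HSV)
    for u,v in pts: print(n,u,v,hsv[v,u],d[v,u],P[v,u],onz(cam(n),(u,v),145))
```

```text
scene 400 232 [ 26 153 252] 730.74805 [530.92348202 109.90905644 143.40087119] [[533.23189387 108.53262776 145.        ]]
scene 495 235 [ 25 154 252] 727.1215 [583.46930007 233.82307693 142.22859704] [[587.07350681 230.53929853 145.        ]]
scene 560 290 [ 15 116 224] 855.30664 [581.79461295 398.34947031  -1.68836989] [[720.54620505 226.22340909 145.        ]]
scene 250 250 [ 14 119 188] 954.529 [282.28455203 -57.37115104  -1.53729622] [[ 504.86223254 -101.66722514  145.        ]]
side 200 350 [ 22 154 220] 504.11682 [461.26236887 266.46386548 145.42542608] [[461.61250481 266.24226811 145.        ]]
side 310 300 [ 23 154 225] 564.9146 [417.34643669 139.62810408 145.67202869] [[417.82245992 139.05419836 145.        ]]
side 450 300 [ 15 112 171] 776.4805 [ 340.96208238 -115.49164192    1.43769925] [[288.0607168   43.16323167 145.        ]]
side 250 215 [ 15 113 158] 990.2406 [ 7.76317207e+02 -1.12393035e+02  7.56104756e-03] [[603.21378335  46.5545276  145.        ]]
```

```bash
sed -i 's/(S>180)&(abs(Z-145)<6)/(S>135)\&(abs(Z-145)<8)/; s/(S>120)&(abs(Z-34)<4)/(S>110)\&(abs(Z-34)<5)/' m.py; python3 m.py
```

```text
scene roof 3780 ((509.66778564453125, 188.06402587890625), (170.7233428955078, 165.8539276123047), 74.9231185913086) 143.33000690642524
 red 235 [437.26405516 156.83973566  67.80734363] [542.75490797 261.27384954 132.23066862] [532.7917046  185.03094924 127.07265976]
 black [ 137  218   36   62 1445] [154.84775087 247.67750865] [ 484. -236.  131.] [ 513. -205.  208.] [ 505. -220.  176.]
 holder [192 300  29  37 522] [203.26245211 318.7816092 ] ((479.2898864746094, -169.35354614257812), (35.33728790283203, 79.32393646240234), 87.2978286743164) 33.45428360378716
 holder [ 121  321   48   46 1104] [145.99456522 344.87137681] ((511.9834289550781, -251.01345825195312), (72.1392822265625, 52.8613166809082), 25.184309005737305) 33.127733465349394
side roof 8552 ((508.1717834472656, 188.64437866210938), (170.83921813964844, 163.33612060546875), 74.9094467163086) 145.2395959306188
 red 874 [507.92429058 158.64957176  97.86327593] [540.16428095 207.42262675 134.29999445] [528.85610719 188.64008407 117.60314664]
 black [493   0 110  13 965] [552.95647668   4.42176166] [  521. -1716.   188.] [  859. -1507.   230.] [  631. -1525.   205.]
 black [399 132  17  47 573] [406.67713787 154.93019197] [ 479. -227.  133.] [ 503. -200.  209.] [ 488. -208.  176.]
 holder [433  42 207  36 600] [539.82666667  60.81666667] ((676.9577026367188, -1450.3077392578125), (747.5343627929688, 30.772216796875), 0.24422338604927063) 33.977539862172
 holder [ 379  206   41   40 1019] [400.13837095 226.04219823] ((492.8564147949219, -217.6854705810547), (68.32963562011719, 121.2948226928711), 26.95836639404297) 34.06292434717976
```

View pics/crop1.png

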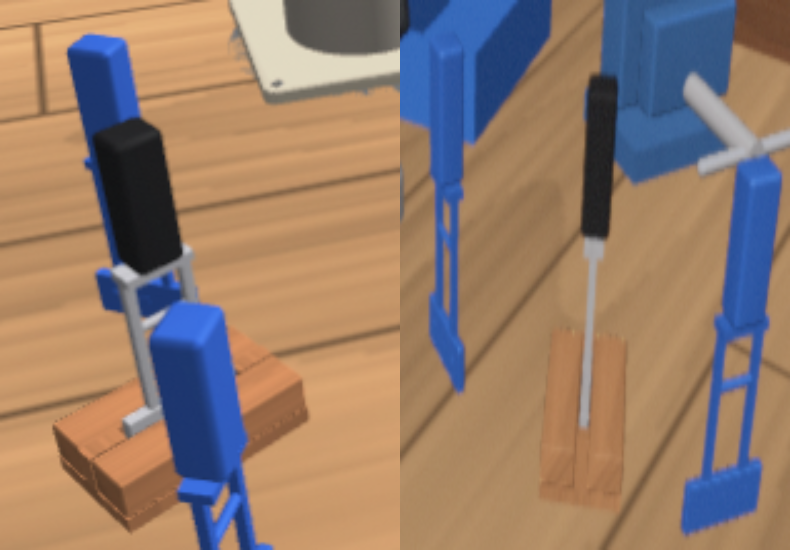

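The crop confirms it: the black handle with its steel frame stands in the slot of the brick-coloured holder, and both blue ones stand free. I'll move above it.

>>> carry_out:
  commands:
    - {"xyz": [-3.5, -1.7, -1.0], "spin": 0, "claw": 8.5}
    - {"xyz": [-3.6, -1.8, -1.0], "spin": 0, "claw": 8.5}
    - {"xyz": [-3.6, -1.8, -1.0], "spin": 0, "claw": 8.5}
    - {"xyz": [-3.6, -1.8, -1.0], "spin": 0, "claw": 8.5}
    - {"xyz": [-3.6, -1.8, -1.0], "spin": 0, "claw": 8.5}
    - {"xyz": [-3.6, -1.7, -1.0], "spin": 0, "claw": 8.5}
    - {"xyz": [0, 0, 0], "spin": -0.12, "claw": 8.5}
    - {"xyz": [0, 0, 0], "spin": -0.12, "claw": 8.5}

```text
clock: 0.77
tcp_pos: [493.0, -217.6, 291.9]
tool_rot: [0.001, 0.617, 0.787, -0.0]
ft_force: [-0.1, -0.3, -0.1]
width: 84.9
gripper_force: 0.0
```

>>> carry_out:
  commands:
    - {"xyz": [0, 0, 0], "spin": -0.12, "claw": 8.5}
    - {"xyz": [0, 0, 0], "spin": -0.11, "claw": 8.5}
    - {"xyz": [0, 0, 0], "spin": 0, "claw": 8.5}
    - {"xyz": [0, 0, 0], "spin": 0, "claw": 8.5}

```text
clock: 1.1
tcp_pos: [493.8, -214.9, 290.9]
tool_rot: [-0.0, 0.525, 0.851, -0.0]
ft_force: [0.1, -0.9, -0.6]
width: 85.2
gripper_force: 0.0
```

Run:
```python
from h import *
st=manip.get_state(); print(st['tcp_pos'],st['tool_rot'])
im,d=cams.grab_frame('wrist'); cv2.imwrite('pics/w1.png',im[:,:,::-1]); np.savez('w1.npz',im=im,d=d,tcp=st['tcp_pos'],rot=st['tool_rot'])
P=cloud(cam('wrist',st),d); Z=P[...,2]
m=(im.max(2)<70)&(abs(Z-208)<8); print(cams.camera_params('wrist')['hand_eye'])
k,lab,s,ce=cv2.connectedComponentsWithStats(m.astype(np.uint8))
for i in range(1,k):
    if s[i,4]>100: print(s[i],cv2.minAreaRect(P[lab==i][:,:2].astype(np.float32)),np.median(P[lab==i],0))
hsv=cv2.cvtColor(im,cv2.COLOR_RGB2HSV).astype(int)
m=(abs(Z-34)<4)&(hsv[...,0]<13)&(hsv[...,1]>110)
if m.sum()>50: print('holder',m.sum(),cv2.minAreaRect(P[m][:,:2].astype(np.float32)))
for n in ['scene','side']:
    z=np.load(n+'0.npz'); P=cloud(cam(n),z['d']); h=cv2.cvtColor(z['im'],cv2.COLOR_RGB2HSV).astype(int)
    m=(abs(h[...,0]-112)<8)&(h[...,1]>170)&(P[...,2]>110)&(P[...,2]<205)
    k,lab,s,ce=cv2.connectedComponentsWithStats(m.astype(np.uint8))
    for i in range(1,k):
        if s[i,4]>150: print(n,s[i],np.median(P[lab==i],0))
```

```text
[ 493.82486546 -214.91988981  290.89782579] [-3.46806878e-04  5.24545787e-01  8.51382169e-01 -1.51001865e-05]
[[-5.79723036e-04 -9.58126341e-01 -2.86345208e-01  7.35353311e+01]
 [ 9.99999633e-01 -3.74647813e-04 -7.70967624e-04  8.58561945e-01]
 [ 6.31405782e-04 -2.86345550e-01  9.58126206e-01 -1.41664809e+02]
 [ 0.00000000e+00  0.00000000e+00  0.00000000e+00  1.00000000e+00]]
[ 306  231   32   38 1144] ((494.4491271972656, -217.85073852539062), (22.192800521850586, 26.48783302307129), 26.856918334960938) [ 493.80747092 -216.87617624  206.59845699]
holder 3750 ((494.9274597167969, -219.53628540039062), (69.80257415771484, 117.28604125976562), 26.714082717895508)
scene [127 184  28  55 832] [ 375.40178732 -228.96969526  175.43681233]
scene [ 160  290   38   84 2097] [ 653.97834877 -212.31734964  165.10006605]
side [324 119  17  52 719] [ 633.62029646 -201.8715096   164.12827279]
side [464 156  31  54 985] [ 361.27173157 -216.35552389  160.5019421 ]
```

View pics/w1.png

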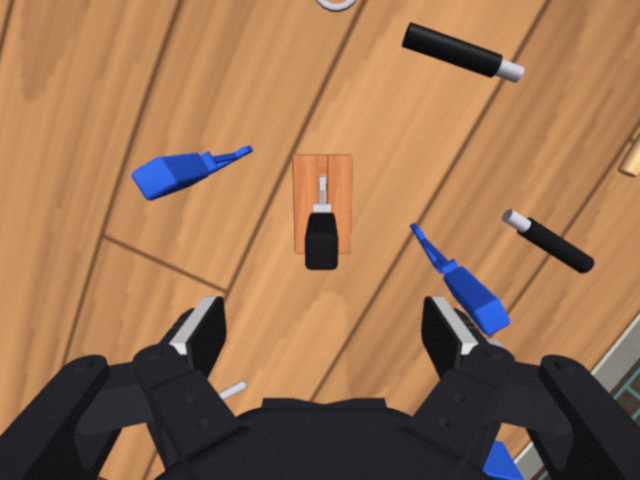

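The wrist view shows the black handle top at (321,248) over the holder at (323,203). The blue ones, at (180,175) and (475,295), are well clear. I'll go down and grasp.

>>> carry_out:
  commands:
    - {"xyz": [-0.25, -0.05, 2.5], "spin": 0, "claw": 8.5}
    - {"xyz": [0, 0, 2.5], "spin": 0, "claw": 8.5}
    - {"xyz": [0, 0, 2.5], "spin": 0, "claw": 8.5}
    - {"xyz": [0, 0, 2.5], "spin": 0, "claw": 8.5}
    - {"xyz": [0, 0, 1.5], "spin": 0, "claw": 8.5}
    - {"xyz": [0, 0, 1.1], "spin": 0, "claw": 8.5}
    - {"xyz": [0, 0, 0], "spin": 0, "claw": 8.5}
    - {"xyz": [0, 0, 0], "spin": 0, "claw": 5}

```text
clock: 1.82
tcp_pos: [494.6, -217.3, 165.3]
tool_rot: [-0.0, 0.524, 0.852, -0.0]
ft_force: [0.6, -0.3, -0.0]
width: 75.2
gripper_force: 0.0
```

>>> carry_out:
  commands:
    - {"xyz": [0, 0, 0], "spin": 0, "claw": 3}
    - {"xyz": [0, 0, 0], "spin": 0, "claw": 2}
    - {"xyz": [0, 0, 0], "spin": 0, "claw": 1}
    - {"xyz": [0, 0, 0], "spin": 0, "claw": 1}
    - {"xyz": [0, 0, 0], "spin": 0, "claw": 1}
    - {"xyz": [0, 0, 0], "spin": 0, "claw": 1}
    - {"xyz": [0, 0, 0], "spin": 0, "claw": 1}
    - {"xyz": [0, 0, 0], "spin": 0, "claw": 1}
  squeeze: 60

```text
clock: 2.48
tcp_pos: [495.2, -217.8, 166.5]
tool_rot: [0.001, 0.523, 0.852, -0.0]
ft_force: [-0.9, 0.7, 5.4]
width: 23.2
gripper_force: 59.8
```

>>> carry_out:
  commands:
    - {"xyz": [0, 0, -0.5], "spin": 0, "claw": 1}
    - {"xyz": [0, 0, -1.0], "spin": 0, "claw": 1}
    - {"xyz": [0, 0, -2.0], "spin": 0, "claw": 1}
    - {"xyz": [0, 0, -2.5], "spin": 0, "claw": 1}
    - {"xyz": [0, 0, -3.5], "spin": 0, "claw": 1}
    - {"xyz": [0, 0, -3.5], "spin": 0, "claw": 1}
    - {"xyz": [0, 0, -3.0], "spin": 0, "claw": 1}
    - {"xyz": [0, 0, -1.5], "spin": 0, "claw": 1}

```text
clock: 3.15
tcp_pos: [495.5, -217.8, 346.0]
tool_rot: [0.003, 0.523, 0.852, 0.0]
ft_force: [1.1, -0.4, -1.4]
width: 23.3
gripper_force: 59.3
```

>>> carry_out:
  commands:
    - {"xyz": [0, 0, 0], "spin": 0.1, "claw": 1}
    - {"xyz": [0, 0, 0], "spin": 0.12, "claw": 1}
    - {"xyz": [0, 0, 0], "spin": 0.12, "claw": 1}
    - {"xyz": [0, 0, 0], "spin": 0.12, "claw": 1}
    - {"xyz": [0, 0, 0], "spin": 0.12, "claw": 1}
    - {"xyz": [0, 0, 0], "spin": 0.12, "claw": 1}
    - {"xyz": [0, 0, 0], "spin": 0.03, "claw": 1}
    - {"xyz": [0, 0, 0], "spin": 0, "claw": 1}

```text
clock: 3.82
tcp_pos: [494.6, -217.3, 340.7]
tool_rot: [-0.0, 0.793, 0.609, 0.0]
ft_force: [0.4, 0.5, -1.9]
width: 23.6
gripper_force: 59.2
```

```bash
cat > tgt.py <<'E'
from h import *
C=np.array([508.9,188.4]); a=np.deg2rad(-15.08); X=np.array([np.cos(a),np.sin(a)]); Y=np.array([-X[1],X[0]])
def rep(goal=None):
    st=manip.get_state(); q=st['tool_rot']; R=Ro.from_quat([q[1],q[2],q[3],q[0]]).as_matrix(); p=st['tcp_pos']
    ty=R[:,1]; print('tcp',p.round(1),'yaw y',np.degrees(np.arctan2(ty[1],ty[0])).round(2),'tilt',R[:,2].round(4),'F',st['ft_force'].round(1),'t',st['clock'],'w',st['width'].round(1))
    print('cab xy',((p[:2]-C)@X).round(1),((p[:2]-C)@Y).round(1))
    if goal is not None:
        w=np.r_[C+goal[0]*X+goal[1]*Y,goal[2]]; print('goal',w.round(1),'tool shift mm',(R.T@(w-p)).round(1))
E
python3 -c "
from tgt import *
rep((-24,0,340))"
```

```text
Traceback (most recent call last):
  File "tgt.py", line 5, in rep
    ty=R[:,1]; print('tcp',p.round(1),'yaw y',np.degrees(np.arctan2(ty[1],ty[0])).round(2),'tilt',R[:,2].round(4),'F',st['ft_force'].round(1),'t',st['clock'],'w',st['width'].round(1))
                                                                                                                                                                  ^^^^^^^^^^^^^^^^^
AttributeError: 'float' object has no attribute 'round'
```

```bash
sed -i "s/st\['width'\].round(1)/round(st['width'],1)/" tgt.py
python3 -c "
from tgt import *
rep((-24,0,340))"
```

```text
tcp [ 494.6 -217.3  340.7] yaw y -14.98 tilt [-1.e-04  2.e-04 -1.e+00] F [ 0.4  0.5 -1.9] t 3.8167 w 23.6
cab xy 91.7 -395.5
goal [485.7 194.6 340. ] tool shift mm [ 395.6 -115.     0.8]
```

>>> carry_out:
  commands:
    - {"xyz": [1.5, -0.4, 0], "spin": 0, "claw": 1}
    - {"xyz": [2.5, -0.7, 0], "spin": 0, "claw": 1}
    - {"xyz": [3.0, -0.9, 0], "spin": 0, "claw": 1}
    - {"xyz": [3.2, -0.9, 0], "spin": 0, "claw": 1}
    - {"xyz": [3.2, -0.9, 0], "spin": 0, "claw": 1}
    - {"xyz": [3.2, -0.9, 0], "spin": 0, "claw": 1}
    - {"xyz": [3.2, -0.9, 0], "spin": 0, "claw": 1}
    - {"xyz": [3.2, -0.9, 0], "spin": 0, "claw": 1}

```text
clock: 4.48
tcp_pos: [490.5, 23.1, 340.7]
tool_rot: [0.0, 0.792, 0.61, 0.0]
ft_force: [0.3, -0.0, -1.6]
width: 23.5
gripper_force: 59.2
```

>>> carry_out:
  commands:
    - {"xyz": [3.2, -0.9, 0], "spin": 0, "claw": 1}
    - {"xyz": [3.2, -0.9, 0], "spin": 0, "claw": 1}
    - {"xyz": [3.2, -0.9, 0], "spin": 0, "claw": 1}
    - {"xyz": [2.8, -0.9, 0], "spin": 0, "claw": 1}
    - {"xyz": [2.2, -0.8, 0], "spin": 0, "claw": 1}
    - {"xyz": [1.3, -0.4, 0], "spin": 0, "claw": 1}
    - {"xyz": [0.6, -0.1, 0], "spin": 0, "claw": 1}
    - {"xyz": [0, 0, 0], "spin": 0, "claw": 1}

```text
clock: 5.15
tcp_pos: [485.9, 194.6, 340.4]
tool_rot: [-0.0, 0.792, 0.611, -0.0]
ft_force: [-0.1, 0.4, -1.5]
width: 23.3
gripper_force: 59.3
```

```bash
cat > look.py <<'E'
from tgt import *
import sys
rep((-24,0,300)); tag=sys.argv[1]
st=manip.get_state()
for n in ['side','scene','wrist']:
    im,d=cams.grab_frame(n); np.savez(f'{n}{tag}.npz',im=im,d=d,**{'tcp_pos':st['tcp_pos'],'tool_rot':st['tool_rot']}); cv2.imwrite(f'pics/{n}{tag}.png',im[:,:,::-1])
    P=cloud(cam(n,st),d); g=im.max(2)-im.min(2).astype(int)
    L=np.stack([(P[...,:2]-C)@X,(P[...,:2]-C)@Y,P[...,2]],-1)
    hsv=cv2.cvtColor(im,cv2.COLOR_RGB2HSV).astype(int)
    near=(abs(L[...,0]+24)<45)&(abs(L[...,1])<60)
    m=near&(P[...,2]>150+0)&(P[...,2]<st['tcp_pos'][2]-42)
    if m.sum()>20: q=L[m]; print(n,'steel',m.sum(),q.min(0).round(1),q.max(0).round(1),np.median(q,0).round(1))
    ye=(hsv[...,0]>20)&(hsv[...,0]<32)&(hsv[...,1]>135)&(abs(P[...,2]-145)<8)
    if ye.sum()>300: print(n,'roof',cv2.minAreaRect(P[ye][:,:2].astype(np.float32)))
E
python3 look.py 2
```

```text
tcp [485.9 194.6 340.4] yaw y -14.72 tilt [-2.e-04  1.e-04 -1.e+00] F [-0.1  0.4 -1.5] t 5.15 w 23.3
cab xy -23.9 0.0
goal [485.7 194.6 300. ] tool shift mm [-0.  -0.1 40.4]
side steel 2778 [-32.7 -36.8 183.8] [-17.4  34.  298.4] [-28.2   1.7 213.9]
side roof ((508.3817443847656, 188.60491943359375), (171.0469207763672, 163.1234588623047), 74.9854736328125)
scene steel 1658 [-29.3 -38.5 182.4] [-11.6  33.  298.4] [-20.3  -4.  211.5]
scene roof ((509.56622314453125, 188.290283203125), (171.24586486816406, 164.4818878173828), 75.15475463867188)
wrist steel 546 [-32.1   0.6 184. ] [-16.1  34.1 298.3] [-24.4  19.4 222.4]
wrist roof ((508.8662109375, 190.90386962890625), (170.10057067871094, 160.55355834960938), 75.1988296508789)
```

The template now hangs straight above the roof opening, with its underside at about 183 mm. Next I'll use the existing depth images to estimate how far the hook is off its nominal place, before going in.

Run:
```python
from tgt import *
for n,dz in [('side',-0.2),('scene',1.7)]:
    q=np.load(n+'_red.npy'); L=np.c_[(q[:,:2]-C)@X,(q[:,:2]-C)@Y,q[:,2]+dz]; L=L[L[:,0]>-20]
    print(n,len(L),'z pct',np.percentile(L[:,2],[1,5,50,90,95,99]).round(1))
    for lo in range(92,138,4):
        s=L[(L[:,2]>=lo)&(L[:,2]<lo+4)]
        if len(s)>3: print(lo,len(s),'x',np.percentile(s[:,0],[5,25,50,75,95]).round(1),'y',s[:,1].min().round(1),s[:,1].max().round(1))
s=cv2.imread('pics/side0.png')[230:370,150:310]; cv2.imwrite('pics/hook.png',cv2.resize(s,(640,560),interpolation=cv2.INTER_NEAREST))
```

```text
side 874 z pct [ 99.5 101.  117.4 131.2 132.  133.1]
96 22 x [ 0.2  1.6 21.8 22.5 23.1] y -22.3 23.0
100 95 x [ 0.6 12.5 21.2 22.  22.9] y -23.6 25.1
104 111 x [ 0.9 15.  21.4 22.1 23.4] y -24.7 25.3
108 83 x [ 0.4 20.5 21.3 21.9 23. ] y -22.8 25.5
112 94 x [ 0.4 20.7 21.5 22.2 22.9] y -24.1 25.4
116 94 x [ 0.7  1.9 21.3 22.  22.8] y -24.1 25.2
120 92 x [ 0.8 21.  21.8 22.3 23. ] y -23.4 25.0
124 110 x [ 1.  20.6 21.7 22.1 23.1] y -23.7 25.3
128 128 x [20.9 21.6 22.2 22.9 25. ] y -24.1 25.8
132 45 x [20.4 21.9 23.1 23.8 24.5] y -23.6 23.1
scene 211 z pct [122.8 124.6 129.3 132.5 132.9 133.6]
120 7 x [ 5.1  5.8  6.6 23.5 24.8] y -24.5 7.2
124 73 x [ 5.8 25.  26.4 27.6 28.5] y -25.0 23.6
128 92 x [22.5 25.5 26.9 27.4 28.7] y -24.8 25.8
132 39 x [23.7 25.6 26.5 27.5 29.5] y -24.6 22.8
```

View pics/hook.png

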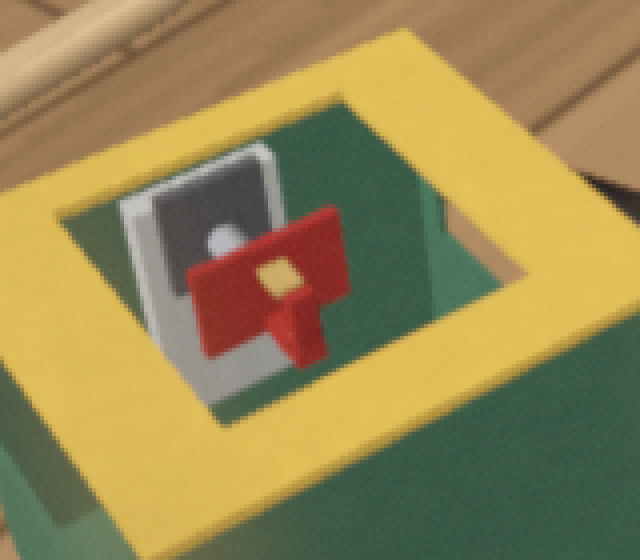

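The crop shows the red back plate, the brass latch and the prong (about (300,320) in the crop). By depth, the plate face is at about x 21.5 and the hook bottom at about z 104.5, so the hook sits roughly 6.5 mm nearer and 2.5 mm higher than nominal. I'll go down in front of it.

>>> carry_out:
  commands:
    - {"xyz": [0, 0, 1.5], "spin": 0, "claw": 1}
    - {"xyz": [0, 0, 2.0], "spin": 0, "claw": 1}
    - {"xyz": [0, 0, 2.0], "spin": 0, "claw": 1}
    - {"xyz": [0, 0, 2.0], "spin": 0, "claw": 1}
    - {"xyz": [0, 0, 2.0], "spin": 0, "claw": 1}
    - {"xyz": [0, 0, 2.0], "spin": 0, "claw": 1}
    - {"xyz": [0, 0, 1.1], "spin": 0, "claw": 1}
    - {"xyz": [0, 0, 0], "spin": 0, "claw": 1}

```text
clock: 5.97
tcp_pos: [484.6, 192.1, 211.2]
tool_rot: [-0.001, 0.793, 0.609, -0.002]
ft_force: [-0.1, 0.5, -1.9]
width: 23.1
gripper_force: 59.2
```

```bash
python3 -c "
from tgt import *
rep((13,0,214.5))"
```

```text
tcp [484.6 192.1 211.2] yaw y -14.97 tilt [-0.0049 -0.0016 -1.    ] F [-0.1  0.5 -1.9] t 5.9667 w 23.1
cab xy -24.4 -2.8
goal [521.5 185.  214.5] tool shift mm [ 2.7 37.4 -3.5]
```

>>> carry_out:
  commands:
    - {"xyz": [0, 0, 0], "spin": 0, "claw": 1}
    - {"xyz": [0, 0, 0], "spin": 0, "claw": 1}

```text
clock: 6.13
tcp_pos: [486.9, 193.4, 215.9]
tool_rot: [0.0, 0.793, 0.609, 0.001]
ft_force: [0.5, -0.2, -1.3]
width: 23.3
gripper_force: 59.2
```

```bash
python3 -c "
from tgt import *
rep((13,0,214.5))"
```

```text
tcp [486.9 193.4 215.9] yaw y -14.93 tilt [ 2.e-03  5.e-04 -1.e+00] F [ 0.5 -0.2 -1.3] t 6.1333 w 23.3
cab xy -22.5 -0.9
goal [521.5 185.  214.5] tool shift mm [ 0.8 35.5  1.5]
```

>>> carry_out:
  commands:
    - {"xyz": [0.1, 0.6, 0], "spin": 0, "claw": 1}
    - {"xyz": [0, 0.7, 0], "spin": 0, "claw": 1}
    - {"xyz": [0, 0.7, 0], "spin": 0, "claw": 1}
    - {"xyz": [0, 0.7, 0], "spin": 0, "claw": 1}
    - {"xyz": [0, 0.5, 0], "spin": 0, "claw": 1}
    - {"xyz": [0, 0.2, 0], "spin": 0, "claw": 1}
    - {"xyz": [0, 0, 0], "spin": 0, "claw": 1}
    - {"xyz": [0, 0, 0], "spin": 0, "claw": 1}

```text
clock: 6.8
tcp_pos: [519.1, 185.7, 214.0]
tool_rot: [-0.0, 0.793, 0.609, -0.0]
ft_force: [-0.1, 1.0, -2.7]
width: 23.3
gripper_force: 59.2
```

>>> carry_out:
  commands:
    - {"xyz": [0, 0.1, 0], "spin": 0, "claw": 1}
    - {"xyz": [0, 0.1, 0], "spin": 0, "claw": 1}
    - {"xyz": [0, 0.1, 0], "spin": 0, "claw": 1}
    - {"xyz": [0, 0, 0], "spin": 0, "claw": 1}

```text
clock: 7.13
tcp_pos: [522.2, 185.1, 214.4]
tool_rot: [0.0, 0.793, 0.61, 0.0]
ft_force: [0.2, 0.4, -1.4]
width: 23.1
gripper_force: 59.3
```

```bash
python3 -c "
from tgt import *
rep((13,0,214.5))"
```

```text
tcp [522.2 185.1 214.4] yaw y -14.89 tilt [ 2.e-04  0.e+00 -1.e+00] F [ 0.2  0.4 -1.4] t 7.1333 w 23.1
cab xy 13.7 0.2
goal [521.5 185.  214.5] tool shift mm [-0.2 -0.7 -0.1]
```

>>> carry_out:
  commands:
    - {"xyz": [0, 0.1, 0], "spin": 0, "claw": 1}
    - {"xyz": [0, 0.1, 0], "spin": 0, "claw": 1}
    - {"xyz": [0, 0, 0], "spin": 0, "claw": 1}

```text
clock: 7.38
tcp_pos: [524.1, 184.5, 214.3]
tool_rot: [0.0, 0.793, 0.609, 0.0]
ft_force: [-0.9, -0.9, -2.5]
width: 23.4
gripper_force: 59.3
```

>>> carry_out:
  commands:
    - {"xyz": [0, 0.1, 0], "spin": 0, "claw": 1}
    - {"xyz": [0, 0, 0], "spin": 0, "claw": 1}

```text
clock: 7.55
tcp_pos: [525.1, 184.2, 214.3]
tool_rot: [0.0, 0.793, 0.609, 0.0]
ft_force: [-0.1, 0.1, -1.9]
width: 23.3
gripper_force: 59.3
```

>>> carry_out:
  commands:
    - {"xyz": [0, 0.1, 0], "spin": 0, "claw": 1}
    - {"xyz": [0, 0, 0], "spin": 0, "claw": 1}

```text
clock: 7.72
tcp_pos: [526.1, 184.0, 214.3]
tool_rot: [0.0, 0.793, 0.609, 0.0]
ft_force: [-0.2, 0.0, -1.4]
width: 23.4
gripper_force: 59.3
```

>>> carry_out:
  commands:
    - {"xyz": [0, 0.1, 0], "spin": 0, "claw": 1}
    - {"xyz": [0, 0, 0], "spin": 0, "claw": 1}

```text
clock: 7.88
tcp_pos: [527.0, 183.7, 214.3]
tool_rot: [0.0, 0.793, 0.609, 0.0]
ft_force: [-0.5, 1.0, -1.9]
width: 23.1
gripper_force: 59.3
```

>>> carry_out:
  commands:
    - {"xyz": [0, 0.1, 0], "spin": 0, "claw": 1}
    - {"xyz": [0, 0, 0], "spin": 0, "claw": 1}

```text
clock: 8.05
tcp_pos: [528.0, 183.5, 214.3]
tool_rot: [0.0, 0.793, 0.609, 0.0]
ft_force: [0.2, 0.6, -2.0]
width: 23.2
gripper_force: 59.3
```

>>> carry_out:
  commands:
    - {"xyz": [0, 0.1, 0], "spin": 0, "claw": 1}
    - {"xyz": [0, 0, 0], "spin": 0, "claw": 1}

```text
clock: 8.22
tcp_pos: [528.5, 183.4, 214.2]
tool_rot: [-0.0, 0.793, 0.61, -0.0]
ft_force: [-3.5, 0.0, -0.7]
width: 23.5
gripper_force: 59.5
```

>>> carry_out:
  commands:
    - {"xyz": [0, 0.1, 0], "spin": 0, "claw": 1}
    - {"xyz": [0, 0, 0], "spin": 0, "claw": 1}

```text
clock: 8.38
tcp_pos: [528.9, 183.3, 214.2]
tool_rot: [-0.001, 0.793, 0.61, -0.001]
ft_force: [-5.3, 1.2, 1.0]
width: 23.3
gripper_force: 59.9
```

Contact with the back plate came at a TCP cabinet x of about 20.2, so the U centre is at TCP x ≈ 15. I'll back off to it.

>>> carry_out:
  commands:
    - {"xyz": [0, -0.2, 0], "spin": 0, "claw": 1}
    - {"xyz": [0, -0.25, 0], "spin": 0, "claw": 1}
    - {"xyz": [0, -0.2, 0], "spin": 0, "claw": 1}
    - {"xyz": [0, 0, 0], "spin": 0, "claw": 1}
    - {"xyz": [0, 0, 0], "spin": 0, "claw": 1}

```text
clock: 8.8
tcp_pos: [523.6, 184.7, 214.4]
tool_rot: [0.0, 0.793, 0.61, 0.0]
ft_force: [-0.6, 0.9, -2.3]
width: 23.4
gripper_force: 59.5
```

```bash
python3 -c "
from tgt import *
rep((15,0,206))
st=manip.get_state(); im,d=cams.grab_frame('side'); cv2.imwrite('pics/side3.png',cv2.resize(im[210:390,130:330,::-1],(800,600),interpolation=cv2.INTER_CUBIC)[:600])
"
```

```text
tcp [523.6 184.7 214.4] yaw y -14.89 tilt [ 5.e-04 -0.e+00 -1.e+00] F [-0.6  0.9 -2.3] t 8.8 w 23.4
cab xy 15.1 0.2
goal [523.4 184.5 206. ] tool shift mm [-0.2 -0.2  8.4]
```

View pics/side3.png

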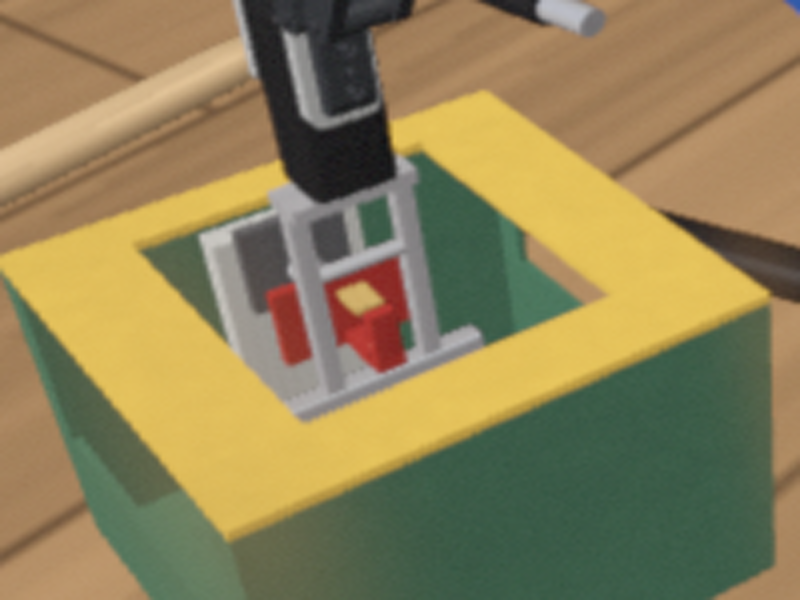

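The picture shows the U and latch (latch at (358,297)) passing through the lower window between the rods, with the crossbar above them at (350,262). I'll go down onto the latch.

>>> carry_out:
  commands:
    - {"xyz": [0, 0, 0.3], "spin": 0, "claw": 1}
    - {"xyz": [0, 0, 0.3], "spin": 0, "claw": 1}
    - {"xyz": [0, 0, 0.3], "spin": 0, "claw": 1}
    - {"xyz": [0, 0, 0], "spin": 0, "claw": 1}
    - {"xyz": [0, 0, 0], "spin": 0, "claw": 1}

```text
clock: 9.27
tcp_pos: [523.3, 184.6, 204.7]
tool_rot: [-0.0, 0.793, 0.609, -0.0]
ft_force: [0.7, -0.2, -0.9]
width: 23.3
gripper_force: 59.5
```

>>> carry_out:
  commands:
    - {"xyz": [0, 0, 0.1], "spin": 0, "claw": 1}
    - {"xyz": [0, 0, 0.1], "spin": 0, "claw": 1}
    - {"xyz": [0, 0, 0], "spin": 0, "claw": 1}

```text
clock: 9.52
tcp_pos: [523.5, 184.7, 203.2]
tool_rot: [-0.0, 0.793, 0.609, -0.0]
ft_force: [0.8, 0.4, -1.8]
width: 23.4
gripper_force: 59.5
```

>>> carry_out:
  commands:
    - {"xyz": [0, 0, 0.1], "spin": 0, "claw": 1}
    - {"xyz": [0, 0, 0], "spin": 0, "claw": 1}

```text
clock: 9.68
tcp_pos: [523.5, 184.7, 202.2]
tool_rot: [-0.0, 0.793, 0.609, -0.0]
ft_force: [-0.5, -0.4, -1.4]
width: 23.4
gripper_force: 59.5
```

>>> carry_out:
  commands:
    - {"xyz": [0, 0, 0.1], "spin": 0, "claw": 1}
    - {"xyz": [0, 0, 0], "spin": 0, "claw": 1}

```text
clock: 9.85
tcp_pos: [523.5, 184.6, 201.1]
tool_rot: [-0.0, 0.793, 0.609, -0.0]
ft_force: [1.2, -0.3, -2.3]
width: 23.2
gripper_force: 59.5
```

>>> carry_out:
  commands:
    - {"xyz": [0, 0, 0.1], "spin": 0, "claw": 1}
    - {"xyz": [0, 0, 0], "spin": 0, "claw": 1}

```text
clock: 10.02
tcp_pos: [523.6, 184.7, 200.5]
tool_rot: [0.0, 0.793, 0.609, 0.0]
ft_force: [-0.9, 0.1, 1.6]
width: 23.6
gripper_force: 59.8
```

>>> carry_out:
  commands:
    - {"xyz": [0, 0, 0.1], "spin": 0, "claw": 1}
    - {"xyz": [0, 0, 0], "spin": 0, "claw": 1}

```text
clock: 10.18
tcp_pos: [523.6, 184.7, 199.6]
tool_rot: [0.0, 0.793, 0.609, 0.0]
ft_force: [-1.6, -0.1, 2.5]
width: 23.3
gripper_force: 60.0
```

>>> carry_out:
  commands:
    - {"xyz": [0, 0, 0.1], "spin": 0, "claw": 1}
    - {"xyz": [0, 0, 0], "spin": 0, "claw": 1}

```text
clock: 10.35
tcp_pos: [523.6, 184.8, 198.5]
tool_rot: [0.0, 0.793, 0.609, 0.0]
ft_force: [-1.6, 0.6, 3.1]
width: 23.9
gripper_force: 60.1
```

The latch was felt at a TCP z of about 201, as expected. I'll keep pressing gently.

>>> carry_out:
  commands:
    - {"xyz": [0, 0, 0.1], "spin": 0, "claw": 1}
    - {"xyz": [0, 0, 0.1], "spin": 0, "claw": 1}
    - {"xyz": [0, 0, 0.1], "spin": 0, "claw": 1}
    - {"xyz": [0, 0, 0], "spin": 0, "claw": 1}

```text
clock: 10.68
tcp_pos: [523.9, 184.7, 195.8]
tool_rot: [0.0, 0.793, 0.609, 0.0]
ft_force: [-1.9, -0.8, 5.9]
width: 23.5
gripper_force: 60.5
```

>>> carry_out:
  commands:
    - {"xyz": [0, 0, 0.1], "spin": 0, "claw": 1}
    - {"xyz": [0, 0, 0.1], "spin": 0, "claw": 1}
    - {"xyz": [0, 0, 0], "spin": 0, "claw": 1}

```text
clock: 10.93
tcp_pos: [523.7, 184.9, 193.8]
tool_rot: [0.0, 0.793, 0.609, 0.0]
ft_force: [-3.0, 0.9, 5.7]
width: 23.5
gripper_force: 60.3
```

>>> carry_out:
  commands:
    - {"xyz": [0, 0, 0.1], "spin": 0, "claw": 1}
    - {"xyz": [0, 0, 0.1], "spin": 0, "claw": 1}
    - {"xyz": [0, 0, 0], "spin": 0, "claw": 1}

```text
clock: 11.18
tcp_pos: [523.4, 185.0, 191.5]
tool_rot: [-0.0, 0.793, 0.61, 0.0]
ft_force: [-3.6, 0.7, 5.0]
width: 23.2
gripper_force: 60.1
```

>>> carry_out:
  commands:
    - {"xyz": [0, 0, 0.1], "spin": 0, "claw": 1}
    - {"xyz": [0, 0, 0.1], "spin": 0, "claw": 1}
    - {"xyz": [0, 0, 0], "spin": 0, "claw": 1}

```text
clock: 11.43
tcp_pos: [523.1, 185.0, 189.1]
tool_rot: [-0.001, 0.793, 0.61, -0.0]
ft_force: [-4.2, 2.2, 3.3]
width: 23.1
gripper_force: 60.0
```

>>> carry_out:
  commands:
    - {"xyz": [0, 0, 0.1], "spin": 0, "claw": 1}
    - {"xyz": [0, 0, 0], "spin": 0, "claw": 1}

```text
clock: 11.6
tcp_pos: [523.1, 184.9, 187.9]
tool_rot: [-0.0, 0.793, 0.61, -0.0]
ft_force: [-3.8, 1.8, 2.3]
width: 23.5
gripper_force: 59.9
```

>>> carry_out:
  commands:
    - {"xyz": [0, 0, 0.1], "spin": 0, "claw": 1}
    - {"xyz": [0, 0, 0], "spin": 0, "claw": 1}

```text
clock: 11.77
tcp_pos: [523.3, 184.7, 186.9]
tool_rot: [-0.0, 0.793, 0.61, -0.0]
ft_force: [-2.9, 1.8, 2.4]
width: 23.6
gripper_force: 59.9
```

>>> carry_out:
  commands:
    - {"xyz": [0, 0, 0.1], "spin": 0, "claw": 1}
    - {"xyz": [0, 0, 0], "spin": 0, "claw": 1}

```text
clock: 11.93
tcp_pos: [523.2, 184.6, 185.8]
tool_rot: [-0.0, 0.793, 0.609, -0.0]
ft_force: [-3.6, 2.3, 2.0]
width: 23.6
gripper_force: 59.8
```

>>> carry_out:
  commands:
    - {"xyz": [0, 0, 0.1], "spin": 0, "claw": 1}
    - {"xyz": [0, 0, 0], "spin": 0, "claw": 1}

```text
clock: 12.1
tcp_pos: [523.0, 184.6, 184.5]
tool_rot: [-0.0, 0.793, 0.609, -0.001]
ft_force: [-4.5, 1.6, -0.7]
width: 23.1
gripper_force: 59.4
```

>>> carry_out:
  commands:
    - {"xyz": [0, 0, 0.1], "spin": 0, "claw": 1}
    - {"xyz": [0, 0, 0], "spin": 0, "claw": 1}

```text
clock: 12.27
tcp_pos: [523.3, 184.3, 183.3]
tool_rot: [0.0, 0.793, 0.609, -0.001]
ft_force: [0.1, 0.5, -2.1]
width: 23.0
gripper_force: 59.5
```

>>> carry_out:
  commands:
    - {"xyz": [0, 0, 0.1], "spin": 0, "claw": 1}
    - {"xyz": [0, 0, 0], "spin": 0, "claw": 1}

```text
clock: 12.43
tcp_pos: [524.0, 184.3, 183.0]
tool_rot: [0.0, 0.793, 0.609, 0.0]
ft_force: [-0.1, -0.9, -2.2]
width: 23.3
gripper_force: 59.5
```

The latch has snapped past, and the force is back to just the template's weight. Now for the bottom of the hook.

>>> carry_out:
  commands:
    - {"xyz": [0, 0, 0.1], "spin": 0, "claw": 1}
    - {"xyz": [0, 0, 0], "spin": 0, "claw": 1}

```text
clock: 12.6
tcp_pos: [523.7, 184.5, 182.2]
tool_rot: [0.0, 0.793, 0.609, 0.0]
ft_force: [0.4, -0.6, -1.9]
width: 23.2
gripper_force: 59.5
```

>>> carry_out:
  commands:
    - {"xyz": [0, 0, 0.1], "spin": 0, "claw": 1}
    - {"xyz": [0, 0, 0], "spin": 0, "claw": 1}

```text
clock: 12.77
tcp_pos: [523.6, 184.6, 181.2]
tool_rot: [0.0, 0.793, 0.609, 0.0]
ft_force: [-0.5, 0.5, -1.9]
width: 22.9
gripper_force: 59.5
```

>>> carry_out:
  commands:
    - {"xyz": [0, 0, 0.1], "spin": 0, "claw": 1}
    - {"xyz": [0, 0, 0], "spin": 0, "claw": 1}

```text
clock: 12.93
tcp_pos: [523.7, 184.7, 180.6]
tool_rot: [0.0, 0.793, 0.609, 0.0]
ft_force: [-1.9, -0.3, -0.4]
width: 23.1
gripper_force: 60.1
```

>>> carry_out:
  commands:
    - {"xyz": [0, 0, 0.1], "spin": 0, "claw": 1}
    - {"xyz": [0, 0, 0], "spin": 0, "claw": 1}

```text
clock: 13.1
tcp_pos: [523.8, 184.8, 180.4]
tool_rot: [0.0, 0.793, 0.609, 0.0]
ft_force: [-2.8, -2.1, 6.8]
width: 23.2
gripper_force: 60.7
```

Firm contact at TCP z 180.5, about 20.4 mm below where the latch was felt, which matches the hook bottom. I'll hold there and check.

>>> carry_out:
  commands:
    - {"xyz": [0, 0, 0], "spin": 0, "claw": 1}
    - {"xyz": [0, 0, 0], "spin": 0, "claw": 1}
    - {"xyz": [0, 0, 0], "spin": 0, "claw": 1}
    - {"xyz": [0, 0, 0], "spin": 0, "claw": 1}

```text
clock: 13.43
tcp_pos: [523.9, 184.7, 180.4]
tool_rot: [0.0, 0.793, 0.609, 0.001]
ft_force: [-3.1, -0.2, 6.0]
width: 23.4
gripper_force: 60.7
```

```bash
python3 -c "
from tgt import *
rep((15,0,180))
im,d=cams.grab_frame('side'); cv2.imwrite('pics/side4.png',cv2.resize(im[210:330,150:310,::-1],(800,600),interpolation=cv2.INTER_CUBIC))
"
```

```text
tcp [523.9 184.7 180.4] yaw y -14.89 tilt [ 1.1e-03  2.0e-04 -1.0e+00] F [-3.1 -0.2  6. ] t 13.4333 w 23.4
cab xy 15.4 0.4
goal [523.4 184.5 180. ] tool shift mm [-0.4 -0.4  0.4]
```

View pics/side4.png

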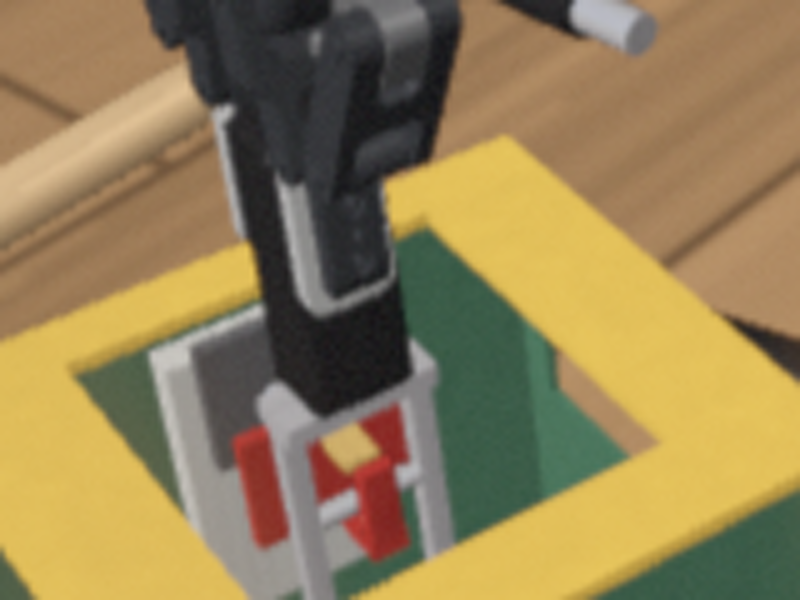

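The picture shows the crossbar (at (340,510) and (410,470)) behind the prong and under the closed brass latch (350,447). I'll ease off and release.

>>> carry_out:
  commands:
    - {"xyz": [0, 0, -0.04], "spin": 0, "claw": 1}
    - {"xyz": [0, 0, 0], "spin": 0, "claw": 2.6}
    - {"xyz": [0, 0, 0], "spin": 0, "claw": 3.2}
    - {"xyz": [0, 0, 0], "spin": 0, "claw": 4}
    - {"xyz": [0, 0, 0], "spin": 0, "claw": 5.5}
    - {"xyz": [0, 0, 0], "spin": 0, "claw": 7}
    - {"xyz": [0, 0, 0], "spin": 0, "claw": 8}
    - {"xyz": [0, 0, 0], "spin": 0, "claw": 8}

```text
clock: 14.15
tcp_pos: [523.5, 184.7, 179.6]
tool_rot: [-0.0, 0.793, 0.609, -0.0]
ft_force: [0.9, 0.9, -0.6]
width: 79.8
gripper_force: 0.0
```

```bash
python3 -c "
from tgt import *
rep((15,0,180))
st=manip.get_state(); im,d=cams.grab_frame('wrist'); P=cloud(cam('wrist',st),d)
q=np.stack([(P[...,:2]-C)@X,(P[...,:2]-C)@Y,P[...,2]],-1)[(im.max(2)<70)&(abs(P[...,2]-219)<12)]
q=q[(abs(q[:,0]-15)<30)&(abs(q[:,1])<30)]
print(len(q),np.median(q,0),np.percentile(q,2,0),np.percentile(q,98,0))
"
```

```text
tcp [523.5 184.7 179.6] yaw y -14.89 tilt [-2.e-04 -0.e+00 -1.e+00] F [ 0.9  0.9 -0.6] t 14.15 w 79.8
cab xy 15.1 0.2
goal [523.4 184.5 180. ] tool shift mm [-0.2 -0.1 -0.4]
5079 [ 14.76428815   4.3164226  220.64580898] [  3.93717507 -12.51691932 208.22322488] [ 25.47938434  12.50120909 222.13075985]
```

It was released cleanly, and the handle stands centred between the open fingers. I'll retreat straight up.

>>> carry_out:
  commands:
    - {"xyz": [0, 0, -1.0], "spin": 0, "claw": 8}
    - {"xyz": [0, 0, -2.0], "spin": 0, "claw": 8}
    - {"xyz": [0, 0, -2.5], "spin": 0, "claw": 8}
    - {"xyz": [0, 0, -2.5], "spin": 0, "claw": 8}
    - {"xyz": [0, 0, -2.0], "spin": 0, "claw": 8}
    - {"xyz": [0, 0, -1.0], "spin": 0, "claw": 8}
    - {"xyz": [0, 0, 0], "spin": 0, "claw": 8}
    - {"xyz": [0, 0, 0], "spin": 0, "claw": 8}

```text
clock: 14.87
tcp_pos: [523.7, 184.7, 289.8]
tool_rot: [0.0, 0.793, 0.609, 0.0]
ft_force: [0.1, -0.4, -0.6]
width: 80.1
gripper_force: 0.0
```

```bash
python3 -c "
from tgt import *
rep()
im,d=cams.grab_frame('side'); cv2.imwrite('pics/side5.png',cv2.resize(im[170:350,130:370,::-1],(800,600),interpolation=cv2.INTER_CUBIC))
"
```

```text
tcp [523.7 184.7 289.8] yaw y -14.9 tilt [ 8.e-04  2.e-04 -1.e+00] F [ 0.1 -0.4 -0.6] t 14.8667 w 80.1
cab xy 15.3 0.3
```

View pics/side5.png

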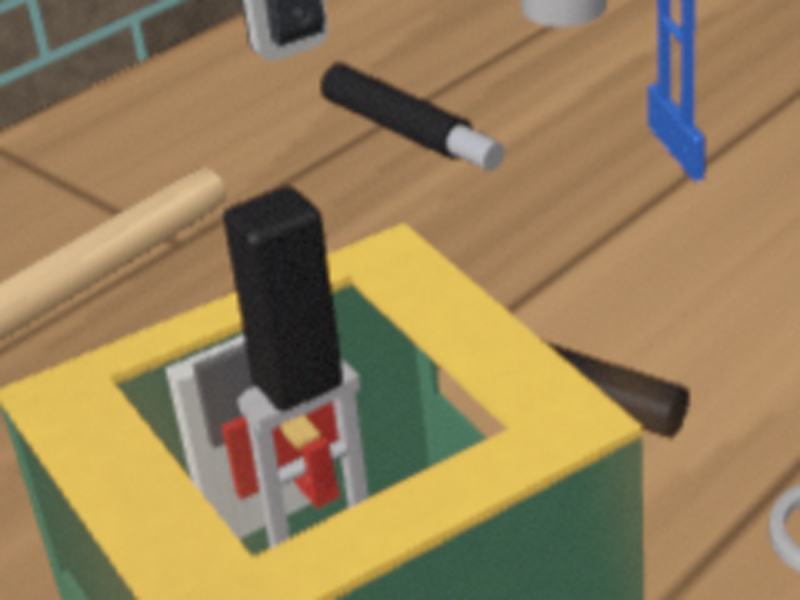

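The template hangs upright, its bar in the hook at (310,465) with the latch closed above it at (300,432). The gripper is clear and the loose handle and ring haven't moved, so I'll hand the job in.

```bash
python3 -c "
from station import ticket
print(ticket.close_job())"
```

```text
the job is handed in; nothing more can be done
None
```

The rivet template hangs upright on the red hook under the closed latch, released with the gripper clear, and the job was handed in at about 15 s; no verdict came back.

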